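# Shut and bolt the controlled-drugs chest

### The arm

A 6-joint arm with a two-finger parallel gripper is mounted at the origin on a cart in front of the work surface, level with it; the furniture and walls round the work are solid. World frame = base frame: x ahead of the robot, y to its left, z up, the work surface at z = 0. Lengths are in m, angles in rad, forces in N, time in s.
With the tool pointing down it reaches from about 0.25 to 0.725 m from the base axis. Payload 9.7 kg.
Tool frame: the origin (TCP) lies at the very end of the fingers, on their centre line; the grasp point (between the pads) lies bot.pinch_z behind it (bot.pinch_z is the distance from the TCP to the grasp point, in m); z points along the fingers, y is the line along which they close (so a half turn about z gives the same grasp; the last joint's range is limited). The gripper opens to 85 mm and grips with 20 to 120 N. Pads are 22 mm wide; open, the fingers measure 114 mm over their backs; the gripper's body (76 mm by 85 mm) begins 54 mm behind the grasp point. The pads swing forward as they close: fully open they stand 13 mm farther back than shut.
Start: joints at [1.337, 0.087, 0.176, 1.66, 0, 1.571], TCP at [0.127, 0.535, 0.231] pointing down, gripper open.
Joint ranges: [-3.13, 3.13], [-0.85, 1.81], [-1.15, 1.24], [-2.2, 2.28], [-1.44, 1.52], [-3.14, 3.14]. Speed limits (rad/s): [2.22, 2.22, 2.57, 3.14, 3.14, 3.14].

### API

Orientations are given as a rotation vector (axis times angle).
In Python, from bench import bot gives the robot as it stands. The module is installed in compiled form; this text tells all that it offers.
- The arm moves only by the tool arm_command, never from a script. Its argument "motion" is a list of rows, each an object with "delta_rot": the turn, a rotation vector about the tool's x, y, z normalised to -1 to 1, where 1 is pi rad, a list of three; "travel": the shift along the tool's x, y, z normalised to -1 to 1, where 1 is 0.3 m, a list of three; "grip": the opening, from -1 (shut) to 1 (fully open). In form: [{"delta_rot": [rx, ry, rz], "travel": [x, y, z], "grip": grip}, ...]. A call has 1 to 10 rows; each row is the pose to reach, as a shift and turn from the pose commanded when the call began, along the tool's axes at that moment, turning the shorter way round; what a row does not reach only later rows make up. A row lasts 1/12 s, in which the tool goes at most 41.7 mm and 7.16 degrees, less where a joint would pass 70% of its speed; a pose out of reach is approached as far as the arm can. A call with a number of a shift or a turn outside -1 to 1 is refused whole. A call with a gripper value outside its range is refused whole. The fingers move at their own pace and stop on an object; the grip force is fixed at half the most. Time passes only in rows, so rows that repeat a pose let the fingers close. It gives the time, the measured TCP pose, the force, the opening and the grip force at its end, in the units of the state.
- bot.observe(): the state, without advancing time (a new reading comes with each control period).
- bot.camera(name): name is "scene" or "top"; returns a dict with "img" (384x512x3 uint8, blue, green, red), "depth" (384x512 float32, m along the optical axis (not along the pixel's ray), 0 where there is no reading), "camera_matrix" (3x3 intrinsics, pixels), "k1" (the pictures are not rectified: a ray, as slopes to the right and down, at radius r is drawn at 1 + k1 r^2 times it, then the intrinsics apply), "camera_from_world" (4x4, takes a point from world to camera coordinates). Camera axes: x right, y up, looking along -z (the intrinsics and any distortion apply to the point x, -y, -z); pixel columns grow to the right and rows downward; lengths in m; the calibration is good to about 2 mm. A picture is of the moment at which its call begins.
- bot.sign_off(): hands the job in; it is judged then, once.
Trained networks look in the newest picture that a camera, given by its name, has taken for a name from the list of things; names that differ only in an ending like _2 or _b are one class to them, and where a whole thing is asked for, a point or a joint stands for the part that bears it (a point fixed in the world has none). Each returns a list of dicts, best first, with "conf" (0 to 1); they miss things now and then, are a little off and sometimes report something else, mostly with a low value. They report only what shows in the picture. A call takes as long as a camera call.
- bot.masks_of(name, camera): "pixels" (384x512 bool, what is visible of it) and "rect" ([left, top, width, height] in pixels, round what is visible of it).
The state is a dict: "time_s": time; "joint_pos": joint angles; "joint_vel": joint speeds; "effort": joint torques, N m; "eef_pos": TCP position; "ee_rot": TCP orientation; "ft_force": force on the tool from outside, world axes, zero at the start; "wrist_torque": the same for the moment, N m; "gripper_width": opening from 0.0 (shut) to 1.0 (fully open); "finger_force": force on a finger pad.
Only numpy, scipy, OpenCV 4.12 (cv2) and the standard library are available. Lean on these libraries where they do the work, as an engineer would, in place of code of your own. Each camera call takes 0.05 s, during which the arm holds its last target. There are 200 camera calls.

### The job

Lock up the controlled-drugs chest: lower its lid gently onto the seal without slamming it, then press the lid down against the springy seal until the bolt on it is level with the keeper and slide it fully home, to the bottom of the keeper. Feel for the right height and for the bottom, without ramming the bolt's nose against the keeper; then turn the bolt's handle down flat so that it cannot slide back, leaving the things beside the chest where they stand.

Things in the scene. Friction and masses are not known exactly. Their poses are not given: they have to be found in the camera images.
- chest: Controlled-drugs chest: grey sheet-steel box with a hinged lid, 240 (x) x 200 (y) x 110 mm high, fixed to the worktop. Origin: centre of its underside. Its x points from the front wall (facing the robot, turned up to 0.28 rad) to the hinge side, y to its left, z up. A barrel bolt sits on the lid along x, at y = 0.
- keeper_mid (a point): Mouth of the keeper (steel block on the front wall, 26 mm wide, 20 mm deep towards the robot; tunnel 13 wide, 11.5 high, closed at its far end 16.5 mm in) at its middle setting. Slotted screw holes let the real tunnel's centre sit up to 6 mm above or below this point: not measured, to be felt. The block reaches 11 mm above, 30 below its tunnel; the bolt must be level to about 1 mm.
- hinge_line (a point): Point on the lid's hinge line, which runs along the chest's y; in the chest's frame at (118, 0, 113) mm.
- lid (a joint): Lid angle about the hinge line, rad: 0 = hard down, grows as the front lifts. Starts open at 0.45 to 0.85, stays where left (1 to 2 N at the front edge moves it). The lid is a plate reaching 240 mm from the hinge line. A rubber bulb seal meets it at 0.07 and pushes back: at the knob about 7 N at 0.045, 13 N at 0.02, 18 N at 0; let go, it rises to about 0.065.
- lid_press (a point): Clear spot on the lid's top face near its front edge, 222 mm from the hinge line 3 mm above it when shut, and 60 mm to the left (+y) of the bolt; good for pushing the lid down.
- bolt (a joint): Travel of the bolt in its guides on the lid, m: 0 = drawn back, 0.035 to 0.036 = fully home, the tip at the bottom of the keeper. It moves towards the chest's front (-x). Starts at 0 to 0.008, slides with about 2 N of friction, stays where left. The tip meets the keeper at about 0.019 and goes 16.5 mm deep into it.
- bolt_nose: Front end of the bolt: steel rod 10 mm in diameter, with a square-cut tip, hardly bevelled. Its axis lies 12 mm above the lid's top face: 128 mm above the worktop at lid angle 0, and 2.4 mm higher for each 0.01 rad of lid angle. Origin: centre of the tip's end face; its x points back along the rod. The handle stands 62 mm behind it.
- handle (a joint): Angle of the bolt's handle about the rod, rad: 0 = upright, 1.45 = turned down to the chest's right (-y), where it lies flat. Starts at 0 to 0.2, turns easily (about 1 N at the knob), stays where left. A rail beside the rod stops it at about 0.8 unless the bolt is within 1.5 mm of home; once down, the rail's end keeps the bolt from sliding back.
- knob (a point): Centre of the handle's steel knob, an upright cylinder 18 mm in diameter and 28 mm long, 28 mm from the rod's axis, so 40 mm above the lid's top face when the handle is upright. The guides and rail beside it rise at most 21 mm above the lid, the keeper at most 35 mm.
- pot: White cream pot, 62 mm in diameter, 66 mm high, standing to the right of the chest. Leave alone. Origin: centre of its underside.
- cylinder_weight: Brass weight with a knob, 35 mm in diameter, 50 mm high, standing to the right of the chest. Leave alone. Origin: centre of its underside.
- roll: White label roll, 62 mm in diameter, 34 mm high, lying to the left of the chest. Leave alone. Origin: centre of its underside.

How it is judged:
On the way, in this order (a step that is already met when the one before it is completed fails the run):
1. the lid is down on its seal (value of joint lid below 0.08 rad), for 0.2 s.
2. the lid is pressed down and the bolt is fully home in the keeper (value of joint bolt above 0.0335 m and value of joint lid below 0.059 rad), for 0.2 s.
At the end, for the whole second after the job is handed in: The bolt is home to within about 1.5 mm of the keeper's bottom (travel over 33.5 mm), the lid held down on the compressed seal (under 0.059 rad), and the handle is turned down at least 1.2 of its 1.45 rad (all of step 2 and value of joint handle above 1.2 rad); the robot touches nothing.
It fails at once if the bolt's nose is rammed against the keeper (more than 25 N) (contact force between bolt_nose and anything else above 25 N).
It fails at once if the lid is slammed (falls faster than 2 rad/s) (velocity of joint lid below -2 rad/s).
It fails at once if a thing beside the chest is pushed more than 20 mm or knocked over (distance of any of pot, cylinder_weight, roll from where it was at the start of the episode above 0.02 m).
It also fails if it takes over 72 s, if anything falls off the work surface, if the arm or the gripper's body presses on something with over 40 N, if the wrist force passes 120 N, or if a joint passes its speed limit or range.

## Working session

There is one attempt and no reset: what is moved stays moved. The work goes in short steps, Python scripts to look and compute and a tool call to move; the robot and the scene stay as the last step left them, time stands still between calls to the robot, and variables do not carry over. Pictures are saved under pics/ and viewed, at most 10 in all, crops included, and the job is handed in when it is done.

Besides the shell and the picture viewer there is one more tool, called by a JSON object that holds its "name" and its "arguments", one argument or row to a line. arm_command: Moves the arm, as the interface text tells. Scaled input: -1 to 1 covers 0.3 m each way for a shift and pi rad each way for a turn. Its arguments: {"type":"object","properties":{"motion":{"type":"array","items":{"type":"object","properties":{"delta_rot":{"type":"array","items":{"type":"number","minimum":-1,"maximum":1}},"travel":{"type":"array","items":{"type":"number","minimum":-1,"maximum":1}},"grip":{"type":"number"}}}}},"required":["motion"]}

```bash
mkdir -p pics
cat > h.py <<'E'
import numpy as np, cv2
from bench import bot
from scipy.spatial.transform import Rotation as R
def pts(c):
    K=c["camera_matrix"];k1=c["k1"];d=c["depth"]
    v,u=np.mgrid[0:384,0:512]
    xd=(u-K[0,2])/K[0,0];yd=(v-K[1,2])/K[1,1]
    x,y=xd.copy(),yd.copy()
    for _ in range(15):
        f=1+k1*(x*x+y*y);x=xd/f;y=yd/f
    P=np.stack([x*d,-y*d,-d,np.ones_like(d)],-1)
    return (P@np.linalg.inv(c["camera_from_world"]).T)[...,:3]
E
python3 - <<'E'
from h import *
s=bot.observe();print({k:np.round(v,3) for k,v in s.items()},bot.pinch_z)
ims=[]
for n in("scene","top"):
    c=bot.camera(n);P=pts(c);ims.append(c["img"]);np.save(n+"P.npy",P);np.save(n+"d.npy",c["depth"])
    print(n,"cam at",np.linalg.inv(c["camera_from_world"])[:3,3].round(3))
    for t in("chest","lid","bolt_nose","bolt","handle","knob","pot","cylinder_weight","roll"):
        for m in bot.masks_of(t,n)[:2]:
            k=m["pixels"]&(c["depth"]>0);q=P[k]
            if len(q):print(t,round(m["conf"],2),m["rect"],len(q),q.mean(0).round(3),np.percentile(q,2,0).round(3),np.percentile(q,98,0).round(3))
cv2.imwrite("pics/s0.png",cv2.resize(ims[0],(768,576)));cv2.imwrite("pics/t0.png",cv2.resize(ims[1],(768,576)))
E
```

```text
{'time_s': np.float64(0.0), 'joint_pos': array([1.337, 0.087, 0.175, 1.66 , 0.   , 1.571]), 'joint_vel': array([-0.001,  0.   ,  0.   ,  0.   , -0.001,  0.001]), 'effort': array([ 0.0000e+00, -5.2039e+01,  4.6480e+01,  1.7000e-02,  0.0000e+00,
       -0.0000e+00]), 'eef_pos': array([0.127, 0.535, 0.231]), 'ee_rot': array([-3.66e-01, -3.12e+00,  2.00e-03]), 'ft_force': array([-0.554,  0.514, -0.344]), 'wrist_torque': array([-0.037, -0.068, -0.032]), 'finger_force': np.float64(0.0), 'gripper_width': np.float64(1.001)} 0.0187
scene cam at [ 0.101 -0.709  0.727]
chest 0.79 [210.7, 132.2, 133.9, 159.8] 11351 [ 0.556 -0.08   0.088] [ 0.445 -0.167  0.004] [0.683 0.036 0.273]
lid 0.77 [223.6, 132.4, 121.1, 86.3] 1797 [ 0.566 -0.092  0.226] [ 0.5   -0.168  0.114] [0.684 0.033 0.279]
bolt 0.63 [256.6, 142.3, 39.5, 32.7] 225 [ 0.597 -0.035  0.231] [ 0.521 -0.076  0.   ] [0.853 0.293 0.279]
bolt 0.42 [274.5, 285.6, 23.7, 23.8] 333 [ 0.483 -0.226  0.027] [ 0.471 -0.237  0.004] [ 0.501 -0.209  0.049]
handle 0.34 [318.0, 256.0, 29.7, 39.5] 969 [ 0.586 -0.242  0.048] [ 0.566 -0.262  0.005] [ 0.619 -
[... 787 characters left out ...]
9 -0.074  0.206] [ 0.597 -0.058  0.274]
bolt 0.82 [282.3, 181.0, 12.9, 45.8] 251 [ 0.567 -0.063  0.257] [ 0.52  -0.072  0.204] [ 0.614 -0.056  0.281]
handle 0.44 [284.9, 185.2, 10.6, 17.7] 134 [ 0.584 -0.066  0.258] [ 0.57  -0.08   0.201] [ 0.602 -0.058  0.274]
knob 0.47 [284.3, 183.8, 9.3, 17.9] 123 [ 0.582 -0.065  0.262] [ 0.568 -0.074  0.211] [ 0.595 -0.058  0.275]
pot 0.88 [334.7, 184.4, 23.7, 25.5] 499 [ 0.596 -0.228  0.059] [ 0.568 -0.256  0.003] [ 0.626 -0.204  0.068]
cylinder_weight 0.69 [333.1, 230.7, 16.2, 8.3] 124 [ 0.487 -0.219  0.039] [ 0.473 -0.236  0.02 ] [ 0.504 -0.203  0.052]
roll 0.72 [208.7, 195.1, 26.5, 24.8] 323 [0.562 0.101 0.032] [0.532 0.073 0.002] [0.59  0.129 0.038]
```

View pics/s0.png

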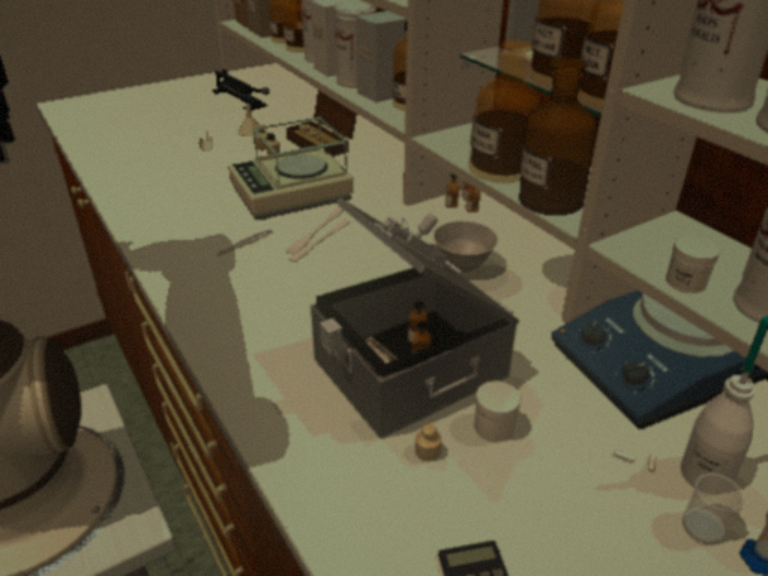

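View pics/t0.png

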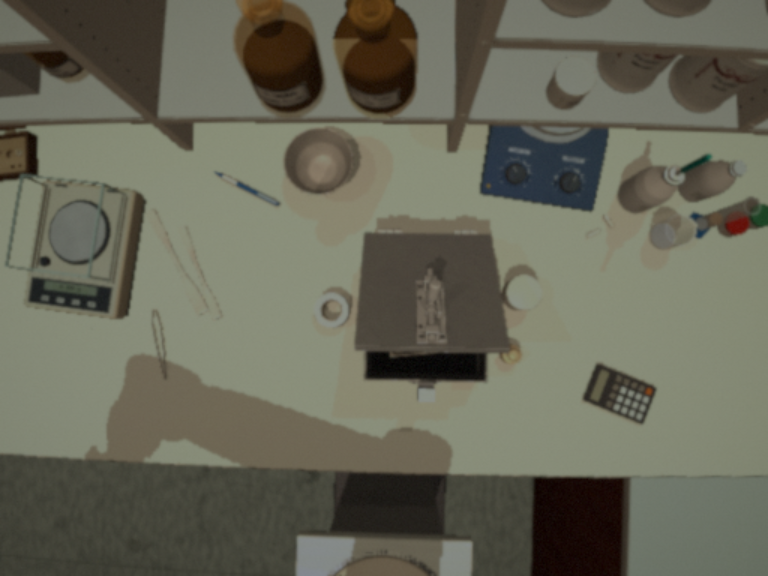

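The scene view shows the open chest with the keeper block on its front wall (about 332,328 px). The pot and weight stand to its right. In the top view the bolt runs along the lid from about (432,340) to (436,265), the keeper is at about (427,393) and the roll at (332,309). Next I fit the chest pose.

Run:
```python
from h import *
c=bot.camera("top");P=pts(c)
m=bot.masks_of("lid","top")[0]["pixels"]&(c["depth"]>0)
m=cv2.erode(m.astype(np.uint8),np.ones((3,3)))>0
q=P[m]
for _ in range(6):
    o=q.mean(0);n=np.linalg.svd(q-o,full_matrices=False)[2][2];n*=np.sign(n[2])
    q=q[np.abs((q-o)@n)<.003]
print("n",n.round(4),"yaw of x (deg)",np.degrees(np.arctan2(-n[1],-n[0])),"theta",np.arccos(n[2]),len(q))
yaw=np.arctan2(-n[1],-n[0])
ex=np.array([np.cos(yaw),np.sin(yaw),0]);ey=np.array([-ex[1],ex[0],0])
for f in(2,98):print(np.percentile(q@ex,f).round(4),np.percentile(q@ey,f).round(4),np.percentile(q[:,2],f).round(4))
# edges
r=cv2.minAreaRect((np.c_[q@np.cross(ey,n),q@ey]*1000).astype(np.float32));print("lid rect mm",r)
for nm in("bolt","knob"):
    k=bot.masks_of(nm,"top")[0]["pixels"]&(c["depth"]>0);b=P[k];h=(b-o)@n
    for lo,hi in((.008,.03),(.045,.062)):
        s=b[(h>lo)&(h<hi)]
        if len(s):print(nm,lo,len(s),s.mean(0).round(4),"ey",(s@ey).mean().round(4),"along",np.percentile((s-o)@np.cross(ey,n),[2,98]).round(4),"h",np.percentile((s-o)@n,[50,95]).round(4))
# keeper: points above chest rim, front
for nm,PP in(("top",P),("scene",np.load("sceneP.npy"))):
    reg=(np.abs(PP[...,0]-.44)<.035)&(np.abs(PP[...,1]+.063)<.03)&(PP[...,2]>.09)&(PP[...,2]<.17)
    z=PP[reg];print(nm,len(z));
    if len(z):print(np.percentile(z,[2,25,50,75,98],axis=0).round(4))
```

```text
n [0.6665 0.0037 0.7455] yaw of x (deg) -179.68172410649782 theta 0.7294667120253238 5687
-0.6785 -0.0311 0.1218
-0.509 0.1635 0.2731
lid rect mm ((-313.3060607910156, 66.20220947265625), (203.0024871826172, 243.02894592285156), 89.84134674072266)
bolt 0.008 132 [ 0.5607 -0.063   0.2488] ey 0.0661 along [-0.0204  0.1077] h [0.0158 0.0211]
bolt 0.045 54 [ 0.5894 -0.0659  0.2708] ey 0.0692 along [0.0404 0.0551] h [0.0527 0.0542]
knob 0.008 18 [ 0.5718 -0.0642  0.2457] ey 0.0674 along [0.0202 0.054 ] h [0.0195 0.0288]
knob 0.045 55 [ 0.5895 -0.0662  0.2708] ey 0.0695 along [0.0404 0.0551] h [0.0529 0.0542]
top 333
[[ 0.4187 -0.0908  0.0934]
 [ 0.433  -0.0732  0.1123]
 [ 0.4453 -0.0627  0.1275]
 [ 0.4545 -0.0529  0.145 ]
 [ 0.4617 -0.0355  0.1486]]
scene 511
[[ 0.4169 -0.0901  0.0938]
 [ 0.4224 -0.0772  0.1151]
 [ 0.4346 -0.0742  0.1272]
 [ 0.4511 -0.0624  0.1362]
 [ 0.46   -0.0402  0.1484]]
```

Run:
```python
from h import *
P=np.load("topP.npy");S=np.load("sceneP.npy")
for PP in(P,S):
    reg=(np.abs(PP[...,0]-.43)<.03)&(np.abs(PP[...,1]+.063)<.03)&(PP[...,2]>.138)&(PP[...,2]<.17)
    z=PP[reg];print(len(z),np.percentile(z,[2,50,98],axis=0).round(4).tolist())
n=np.array([.6665,.0037,.7455])
q=P[(P[...,2]>.14)&(P[...,2]<.25)&(np.abs(P[...,1]+.12)<.035)&(P[...,0]>.5)&(P[...,0]<.68)]
d=np.median(q@n);print(d,np.percentile(q@n,[10,90]))
print("hinge x",(d-.003-n[2]*.113-n[1]*-.063)/n[0])
# front wall of box, scene: points z .03-.09 near front left of keeper
reg=(S[...,2]>.03)&(S[...,2]<.09)&(S[...,0]>.42)&(S[...,0]<.48)&(S[...,1]>-.15)&(S[...,1]<.03)
z=S[reg];print(len(z),np.percentile(z,[2,10,50],axis=0).round(4).tolist())
reg=(P[...,2]>.10)&(P[...,2]<.118)&(P[...,0]>.42)&(P[...,0]<.48)&(np.abs(P[...,1]+.063)<.09)&(np.abs(P[...,1]+.063)>.03)
z=P[reg];print("rim",len(z),np.percentile(z,[2,10,50,90],axis=0).round(4).tolist())
```

```text
100 [[0.4183, -0.0762, 0.1428], [0.4279, -0.0644, 0.1465], [0.4375, -0.0527, 0.149]]
123 [[0.417, -0.0781, 0.1384], [0.4251, -0.068, 0.1469], [0.4363, -0.0526, 0.1491]]
0.5426051548115438 [0.54132252 0.54393362]
hinge x 0.6835660237232465
667 [[0.4419, -0.1485, 0.031], [0.4438, -0.1379, 0.035], [0.4455, -0.0849, 0.0558]]
rim 100 [[0.4455, -0.1504, 0.1012], [0.446, -0.141, 0.1033], [0.4476, -0.0319, 0.1087], [0.4488, 0.0167, 0.1116]]
```

{"name": "arm_command", "arguments": {
  "motion": [
    {"travel": [-0.86, -0.716, -0.25], "delta_rot": [0, 0, 0.212], "grip": -1},
    {"travel": [-0.86, -0.716, -0.25], "delta_rot": [0, 0, 0.212], "grip": -1},
    {"travel": [-0.86, -0.716, -0.25], "delta_rot": [0, 0, 0.212], "grip": -1},
    {"travel": [-0.86, -0.716, -0.25], "delta_rot": [0, 0, 0.212], "grip": -1},
    {"travel": [-0.86, -0.716, -0.25], "delta_rot": [0, 0, 0.212], "grip": -1},
    {"travel": [-0.86, -0.716, -0.25], "delta_rot": [0, 0, 0.212], "grip": -1},
    {"travel": [-0.86, -0.716, -0.25], "delta_rot": [0, 0, 0.212], "grip": -1},
    {"travel": [-0.86, -0.716, -0.25], "delta_rot": [0, 0, 0.212], "grip": -1},
    {"travel": [-0.86, -0.716, -0.25], "delta_rot": [0, 0, 0.212], "grip": -1},
    {"travel": [-0.86, -0.716, -0.25], "delta_rot": [0, 0, 0.212], "grip": -1}
  ]
}}

```text
time_s: 2.03
eef_pos: [0.3302, 0.2644, 0.3073]
ee_rot: [1.372, 2.825, 0.002]
ft_force: [-0.1, 0.4, -0.1]
gripper_width: -0.004
finger_force: 0.0
```

```bash
cat > go.py <<'E'
# usage: go.py x y z [yaw of tool y]: numbers for a vertical tool
import sys
from h import *
s=bot.observe();p=s["eef_pos"];Rm=R.from_rotvec(s["ee_rot"])
t=np.array(list(map(float,sys.argv[1:4])));yaw=float(sys.argv[4]) if len(sys.argv)>4 else .005
c,si=np.cos(yaw),np.sin(yaw)
T=R.from_matrix(np.array([[-c,0,0],[-si,0,0],[0,0,-1]]).T*0+np.column_stack([[si*1.0,-c,0],[c,si,0],[0,0,-1]])) 
T=R.from_matrix(np.column_stack([np.cross([c,si,0],[0,0,-1]),[c,si,0],[0,0,-1]]))
print("travel",(Rm.inv().apply(t-p)/.3).round(4),"rot",((Rm.inv()*T).as_rotvec()/np.pi).round(4))
print(s["time_s"].round(2),p.round(4),s["ee_rot"].round(3),s["ft_force"].round(2),"q",s["joint_pos"].round(2),s["gripper_width"])
E
sed -i '/\*0+/d' go.py; python3 go.py .533 -.003 .275
```

```text
travel [-1.1185 -0.0201  0.1079] rot [ 6.000e-04 -1.000e-04  2.106e-01]Traceback (most recent call last):
  File "go.py", line 9, in <module>
    print(s["time_s"].round(2),p.round(4),s["ee_rot"].round(3),s["ft_force"].round(2),"q",s["joint_pos"].round(2),s["gripper_width"])
          ^^^^^^^^^^^^^^^^^
AttributeError: 'float' object has no attribute 'round'
```

{"name": "arm_command", "arguments": {
  "motion": [
    {"travel": [-1, -0.02, 0], "delta_rot": [0, 0, 0.21], "grip": -1},
    {"travel": [-1, -0.02, 0], "delta_rot": [0, 0, 0.21], "grip": -1},
    {"travel": [-1, -0.02, 0], "delta_rot": [0, 0, 0.21], "grip": -1},
    {"travel": [-1, -0.02, 0], "delta_rot": [0, 0, 0.21], "grip": -1},
    {"travel": [-1, -0.02, 0], "delta_rot": [0, 0, 0.21], "grip": -1},
    {"travel": [-1, -0.02, 0], "delta_rot": [0, 0, 0.21], "grip": -1},
    {"travel": [-1, -0.02, 0], "delta_rot": [0, 0, 0.21], "grip": -1},
    {"travel": [-1, -0.02, 0], "delta_rot": [0, 0, 0.21], "grip": -1},
    {"travel": [-1, -0.02, 0], "delta_rot": [0, 0, 0.21], "grip": -1}
  ]
}}

```text
time_s: 2.78
eef_pos: [0.5116, 0.0265, 0.3048]
ee_rot: [-2.211, -2.23, 0.003]
ft_force: [-0.3, 0.2, -0.6]
gripper_width: -0.001
finger_force: 0.0
```

```bash
sed -i 's/s\["time_s"\].round(2)/round(s["time_s"],2)/' go.py; python3 go.py .533 -.003 .27
python3 -c "
import numpy as np
for th in np.arange(.73,.03,-.08):print(round(th,2),(.6835-.205*np.cos(th)+.003*np.sin(th)).round(4),(.113+.205*np.sin(th)+.003*np.cos(th)).round(4))"
```

```text
travel [-0.0991  0.0707  0.1159] rot [-0.0007  0.      0.0012]
2.78 [0.5116 0.0265 0.3048] [-2.211 -2.23   0.003] [-0.25  0.17 -0.58] q [0.05 0.04 0.27 1.8  0.   1.61] -0.001076014120560223
0.73 0.5327 0.2519
0.65 0.5221 0.2395
0.57 0.5125 0.2262
0.49 0.504 0.2121
0.41 0.4967 0.1975
0.33 0.4905 0.1823
0.25 0.4856 0.1666
0.17 0.482 0.1506
0.09 0.4796 0.1344
```

{"name": "arm_command", "arguments": {
  "motion": [
    {"travel": [-0.1, 0.07, 0.11], "delta_rot": [0, 0, 0], "grip": -1},
    {"travel": [-0.1, 0.07, 0.11], "delta_rot": [0, 0, 0], "grip": -1},
    {"travel": [-0.1, 0.07, 0.11], "delta_rot": [0, 0, 0], "grip": -1}
  ]
}}

```text
time_s: 3.03
eef_pos: [0.5313, -0.0015, 0.2709]
ee_rot: [-2.207, -2.232, 0.004]
ft_force: [-0.3, -0.4, 0.5]
gripper_width: -0.001
finger_force: 0.0
```

```bash
python3 go.py .533 -.003 .2519
```

```text
travel [-0.0051  0.006   0.0632] rot [-0.0013 -0.0001  0.002 ]
3.03 [ 0.5313 -0.0015  0.2709] [-2.207 -2.232  0.004] [-0.33 -0.41  0.46] q [-0.    0.06  0.23  1.74  0.    1.56] -0.001052963939102627
```

{"name": "arm_command", "arguments": {
  "motion": [
    {"travel": [0, 0, 0.063], "delta_rot": [0, 0, 0], "grip": -1},
    {"travel": [0, -0.03, 0.105], "delta_rot": [0, 0, 0], "grip": -1},
    {"travel": [0, -0.063, 0.149], "delta_rot": [0, 0, 0], "grip": -1},
    {"travel": [0, -0.09, 0.196], "delta_rot": [0, 0, 0], "grip": -1},
    {"travel": [0, -0.115, 0.245], "delta_rot": [0, 0, 0], "grip": -1},
    {"travel": [0, -0.136, 0.296], "delta_rot": [0, 0, 0], "grip": -1},
    {"travel": [0, -0.152, 0.348], "delta_rot": [0, 0, 0], "grip": -1},
    {"travel": [0, -0.165, 0.4], "delta_rot": [0, 0, 0], "grip": -1},
    {"travel": [0, -0.172, 0.44], "delta_rot": [0, 0, 0], "grip": -1},
    {"travel": [0, -0.172, 0.455], "delta_rot": [0, 0, 0], "grip": -1}
  ]
}}

```text
time_s: 3.87
eef_pos: [0.4789, -0.0009, 0.1364]
ee_rot: [-2.206, -2.235, 0.0]
ft_force: [-1.0, 0.3, 1.6]
gripper_width: 0.0
finger_force: 0.6
```

```bash
python3 go.py .479 -.003 .1274
```

```text
travel [-0.0069  0.0003  0.0301] rot [-0.0002 -0.0002  0.0026]
3.87 [ 0.4789 -0.0009  0.1364] [-2.206 -2.235  0.   ] [-0.99  0.35  1.62] q [-0.   -0.1  -0.19  1.48  0.    1.56] 0.0002596893326256804
```

{"name": "arm_command", "arguments": {
  "motion": [
    {"travel": [0, 0, 0.015], "delta_rot": [0, 0, 0], "grip": -1},
    {"travel": [0, 0, 0.03], "delta_rot": [0, 0, 0], "grip": -1},
    {"travel": [0, 0, 0.03], "delta_rot": [0, 0, 0], "grip": -1},
    {"travel": [0, 0, 0.03], "delta_rot": [0, 0, 0], "grip": -1},
    {"travel": [0, 0, 0.03], "delta_rot": [0, 0, 0], "grip": -1}
  ]
}}

```text
time_s: 4.28
eef_pos: [0.4806, -0.0026, 0.1283]
ee_rot: [2.208, 2.234, 0.001]
ft_force: [0.2, 1.0, 1.1]
gripper_width: 0.001
finger_force: 0.7
```

{"name": "arm_command", "arguments": {
  "motion": [
    {"travel": [0, 0, -0.1], "delta_rot": [0, 0, 0], "grip": -1},
    {"travel": [0, 0, -0.22], "delta_rot": [0, 0, 0], "grip": -0.1},
    {"travel": [0, 0, -0.34], "delta_rot": [0, 0, 0], "grip": -0.1},
    {"travel": [0.2, 0, -0.35], "delta_rot": [0, 0, 0], "grip": -0.1},
    {"travel": [0.2, 0, -0.35], "delta_rot": [0, 0, 0], "grip": -0.1}
  ]
}}

```text
time_s: 4.7
eef_pos: [0.4807, 0.0584, 0.2356]
ee_rot: [2.21, 2.229, 0.006]
ft_force: [0.1, -0.1, -0.7]
gripper_width: 0.448
finger_force: 0.0
```

```bash
cat > look.py <<'E'
from h import *
import sys
hx=.6835
for n in("top","scene"):
    c=bot.camera(n);P=pts(c);ok=c["depth"]>0
    # lid plane from clear strips
    reg=ok&(np.abs(np.abs(P[...,1]+.063)-.06)<.03)&(P[...,0]>.46)&(P[...,0]<.66)&(P[...,2]>.1)&(P[...,2]<.16)
    q=P[reg]
    if len(q)>50:
        A=np.c_[hx-q[:,0],np.ones(len(q))];r=np.linalg.lstsq(A,q[:,2],rcond=None)[0];print(n,"theta",r[0].round(4),"z at hinge",r[1].round(4),"theta via z",np.median((q[:,2]-.116)/(hx-q[:,0])).round(4))
    for nm in("knob","bolt","bolt_nose"):
        for m in bot.masks_of(nm,n)[:1]:
            b=P[m["pixels"]&ok];b=b[(b[:,0]>.42)&(b[:,0]<.62)]
            print(nm,round(m["conf"],2),m["rect"])
            for lo,hi in((.13,.157),(.157,.19)):
                s=b[(b[:,2]>lo)&(b[:,2]<hi)]
                if len(s)>4:print("  z>",lo,len(s),np.percentile(s,[3,50,97],axis=0).round(4).tolist())
    cv2.imwrite(f"pics/{n}{sys.argv[1]}.png",cv2.resize(c["img"][130:290,200:350],None,fx=3.6,fy=3.6,interpolation=2))
E
python3 look.py 1; python3 go.py .508 -.065 .2
```

```text
top theta 0.0614 z at hinge 0.1163 theta via z 0.0636
knob 0.55 [281.8, 222.1, 8.9, 9.6]
  z> 0.157 57 [[0.5078, -0.0746, 0.1617], [0.5147, -0.0655, 0.1791], [0.5235, -0.0575, 0.1829]]
bolt 0.71 [282.0, 197.5, 10.0, 49.2]
  z> 0.13 162 [[0.4698, -0.0684, 0.1367], [0.5054, -0.0634, 0.1425], [0.5796, -0.0586, 0.1478]]
  z> 0.157 57 [[0.5078, -0.0746, 0.1617], [0.5147, -0.0655, 0.1791], [0.5235, -0.0575, 0.1829]]
bolt_nose 0.72 [210.6, 194.6, 22.8, 23.0]
scene theta 0.0632 z at hinge 0.1167 theta via z 0.0685
knob 0.53 [252.0, 188.7, 10.0, 16.8]
  z> 0.13 13 [[0.5065, -0.0723, 0.1453], [0.5119, -0.0669, 0.1504], [0.5189, -0.0622, 0.1567]]
  z> 0.157 95 [[0.5054, -0.0761, 0.1595], [0.5108, -0.0715, 0.1739], [0.5208, -0.0637, 0.1818]]
bolt 0.5 [230.2, 186.3, 50.3, 34.7]
  z> 0.13 163 [[0.4519, -0.0714, 0.1362], [0.5042, -0.0659, 0.1441], [0.5757, -0.0589, 0.152]]
  z> 0.157 95 [[0.5054, -0.0761, 0.1595], [0.5108, -0.0715, 0.1739], [0.5208, -0.0637, 0.1818]]
travel [-0.406   0.091   0.1087] rot [-0.0001  0.0001  0.0017]
5.1 [0.4795 0.0565 0.2326] [-2.210e+00 -2.233e+00  1.000e-03] [-0.2  -0.36 -0.46] q [ 0.12 -0.07  0.02  1.66 -0.    1.68] 0.44966357216164105
```

{"name": "arm_command", "arguments": {
  "motion": [
    {"travel": [-0.2, 0.06, 0], "delta_rot": [0, 0, 0.001], "grip": -0.1},
    {"travel": [-0.405, 0.108, 0], "delta_rot": [0, 0, 0.001], "grip": -0.1},
    {"travel": [-0.405, 0.108, 0], "delta_rot": [0, 0, 0.001], "grip": -0.1},
    {"travel": [-0.405, 0.108, 0.07], "delta_rot": [0, 0, 0.001], "grip": -0.1},
    {"travel": [-0.405, 0.108, 0.15], "delta_rot": [0, 0, 0.001], "grip": -0.1},
    {"travel": [-0.405, 0.108, 0.22], "delta_rot": [0, 0, 0.001], "grip": -0.1},
    {"travel": [-0.405, 0.108, 0.268], "delta_rot": [0, 0, 0.001], "grip": -0.1},
    {"travel": [-0.405, 0.108, 0.268], "delta_rot": [0, 0, 0.001], "grip": -0.1}
  ]
}}

```text
time_s: 5.77
eef_pos: [0.5117, -0.0645, 0.149]
ee_rot: [-2.211, -2.226, 0.005]
ft_force: [-0.3, 0.2, -0.5]
gripper_width: 0.451
finger_force: 0.0
```

```bash
python3 look.py 2; python3 go.py .512 -.065 .152
```

```text
top theta 0.0609 z at hinge 0.1162 theta via z 0.0637
knob 0.35 [242.2, 152.8, 86.9, 102.6]
  z> 0.13 105 [[0.4451, 0.0115, 0.13], [0.4592, 0.0285, 0.1309], [0.4966, 0.0396, 0.1332]]
bolt 0.17 [240.4, 155.4, 88.0, 100.0]
  z> 0.13 101 [[0.4451, 0.0137, 0.13], [0.4594, 0.0301, 0.1309], [0.4971, 0.0396, 0.1333]]
scene theta 0.063 z at hinge 0.1167 theta via z 0.0683
knob 0.46 [251.9, 189.0, 9.3, 16.8]
  z> 0.13 10 [[0.5069, -0.0727, 0.1481], [0.5104, -0.0677, 0.1504], [0.5147, -0.0646, 0.1569]]
  z> 0.157 88 [[0.5054, -0.0756, 0.159], [0.5112, -0.0716, 0.1726], [0.5198, -0.0631, 0.1818]]
bolt 0.85 [229.3, 189.4, 49.8, 28.8]
  z> 0.13 99 [[0.4698, -0.0698, 0.138], [0.5082, -0.0657, 0.1441], [0.5769, -0.0614, 0.1529]]
  z> 0.157 89 [[0.5054, -0.0756, 0.159], [0.5114, -0.0716, 0.1726], [0.5198, -0.0631, 0.1818]]
bolt_nose 0.73 [206.2, 171.9, 142.7, 118.1]
  z> 0.13 1280 [[0.4448, -0.1617, 0.1301], [0.468, -0.0724, 0.1319], [0.5603, 0.0274, 0.1497]]
  z> 0.157 95 [[0.5052, -0.0756, 0.1585], [0.5114, -0.0714, 0.1726], [0.5202, -0.0628, 0.1819]]
travel [-0.0037 -0.0057  0.0044] rot [0.0004 0.0001 0.001 ]
6.17 [ 0.5137 -0.0639  0.1533] [2.212e+00 2.230e+00 1.000e-03] [-0.21  0.12 -0.12] q [-0.12 -0.01 -0.07  1.5  -0.    1.44] 0.44915212603003263
```

View pics/scene2.png

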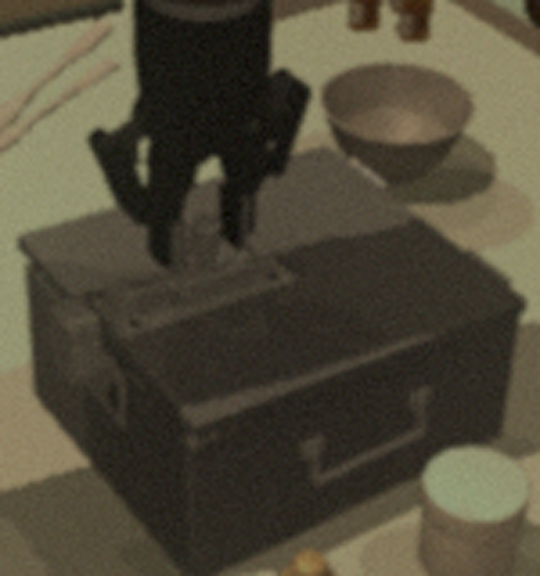

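The crop shows both fingers standing either side of the knob at about (200,235), along the bolt's line and clear of the guides. Closing the gripper.

{"name": "arm_command", "arguments": {
  "motion": [
    {"travel": [0, 0, 0], "delta_rot": [0, 0, 0], "grip": -1},
    {"travel": [0, 0, 0], "delta_rot": [0, 0, 0], "grip": -1},
    {"travel": [0, 0, 0], "delta_rot": [0, 0, 0], "grip": -1},
    {"travel": [0, 0, 0], "delta_rot": [0, 0, 0], "grip": -1},
    {"travel": [0, 0, 0], "delta_rot": [0, 0, 0], "grip": -1}
  ]
}}

```text
time_s: 6.58
eef_pos: [0.5134, -0.0638, 0.1525]
ee_rot: [2.212, 2.23, 0.0]
ft_force: [1.2, 0.2, 0.6]
gripper_width: 0.188
finger_force: 58.5
```

```bash
python3 look.py 3; python3 go.py .512 -.065 .147; python3 -c "
from h import *
for i in range(4):
  s=bot.observe();print(s['eef_pos'].round(4),s['ft_force'].round(2))"
```

```text
top theta 0.0554 z at hinge 0.1164 theta via z 0.0604
scene theta 0.0583 z at hinge 0.1167 theta via z 0.0639
knob 0.52 [255.1, 188.7, 2.4, 13.7]
  z> 0.157 53 [[0.508, -0.0762, 0.1592], [0.5137, -0.0734, 0.1741], [0.5181, -0.0646, 0.1811]]
bolt 0.71 [276.8, 284.9, 19.1, 25.2]
travel [-0.0038 -0.0044  0.0179] rot [ 0.    -0.     0.001]
6.98 [ 0.5133 -0.0639  0.1524] [2.212 2.23  0.   ] [2.04 1.16 1.37] q [-0.12 -0.01 -0.07  1.5   0.    1.44] 0.1886197320885804
[ 0.5133 -0.0639  0.1524] [2.04 1.16 1.37]
[ 0.5133 -0.0639  0.1524] [2.04 1.16 1.37]
[ 0.5133 -0.0639  0.1524] [2.04 1.16 1.37]
[ 0.5133 -0.0639  0.1524] [2.04 1.16 1.37]
```

{"name": "arm_command", "arguments": {
  "motion": [
    {"travel": [0, -0.0015, 0.005], "delta_rot": [0, 0, 0], "grip": -1},
    {"travel": [0, -0.003, 0.01], "delta_rot": [0, 0, 0], "grip": -1},
    {"travel": [0, -0.0045, 0.0145], "delta_rot": [0, 0, 0], "grip": -1},
    {"travel": [0, -0.0045, 0.0145], "delta_rot": [0, 0, 0], "grip": -1}
  ]
}}

```text
time_s: 7.32
eef_pos: [0.5125, -0.0639, 0.1488]
ee_rot: [2.211, 2.229, 0.002]
ft_force: [2.0, 0.3, 6.0]
gripper_width: 0.19
finger_force: 58.3
```

```bash
python3 look.py 4; python3 go.py .512 -.065 .147
```

```text
top theta 0.037 z at hinge 0.1161 theta via z 0.0388
bolt 0.57 [243.3, 155.7, 85.7, 96.3]
scene theta 0.0371 z at hinge 0.1168 theta via z 0.0429
knob 0.48 [254.7, 193.2, 2.8, 9.8]
  z> 0.157 29 [[0.5091, -0.0767, 0.1585], [0.5121, -0.0743, 0.1705], [0.5167, -0.0695, 0.1776]]
travel [-0.0037 -0.0018  0.006 ] rot [0.0007 0.     0.001 ]
7.72 [ 0.5125 -0.0639  0.1488] [2.211e+00 2.229e+00 2.000e-03] [ 1.37 -0.18  5.08] q [-0.12 -0.01 -0.08  1.5   0.    1.44] 0.1887517439940449
```

{"name": "arm_command", "arguments": {
  "motion": [
    {"travel": [0, -0.006, 0], "delta_rot": [0, 0, 0], "grip": -1},
    {"travel": [0, -0.012, 0], "delta_rot": [0, 0, 0], "grip": -1},
    {"travel": [0, -0.018, 0], "delta_rot": [0, 0, 0], "grip": -1},
    {"travel": [0, -0.023, 0], "delta_rot": [0, 0, 0], "grip": -1},
    {"travel": [0, -0.023, 0], "delta_rot": [0, 0, 0], "grip": -1}
  ]
}}

```text
time_s: 8.13
eef_pos: [0.5056, -0.064, 0.149]
ee_rot: [2.211, 2.229, 0.003]
ft_force: [1.0, 0.3, 8.4]
gripper_width: 0.191
finger_force: 58.5
```

{"name": "arm_command", "arguments": {
  "motion": [
    {"travel": [0, -0.003, 0], "delta_rot": [0, 0, 0], "grip": -1},
    {"travel": [0, -0.006, 0], "delta_rot": [0, 0, 0], "grip": -1},
    {"travel": [0, -0.006, 0], "delta_rot": [0, 0, 0], "grip": -1}
  ]
}}

```text
time_s: 8.38
eef_pos: [0.5039, -0.064, 0.1491]
ee_rot: [2.211, 2.229, 0.003]
ft_force: [1.3, -0.0, 8.4]
gripper_width: 0.191
finger_force: 58.5
```

{"name": "arm_command", "arguments": {
  "motion": [
    {"travel": [0, -0.003, 0], "delta_rot": [0, 0, 0], "grip": -1},
    {"travel": [0, -0.003, 0], "delta_rot": [0, 0, 0], "grip": -1}
  ]
}}

```text
time_s: 8.55
eef_pos: [0.5031, -0.064, 0.1491]
ee_rot: [2.211, 2.229, 0.003]
ft_force: [1.8, 1.3, 7.6]
gripper_width: 0.189
finger_force: 58.5
```

{"name": "arm_command", "arguments": {
  "motion": [
    {"travel": [0, -0.003, 0], "delta_rot": [0, 0, 0], "grip": -1},
    {"travel": [0, -0.003, 0], "delta_rot": [0, 0, 0], "grip": -1}
  ]
}}

```text
time_s: 8.72
eef_pos: [0.5022, -0.064, 0.1491]
ee_rot: [2.211, 2.229, 0.003]
ft_force: [1.6, 0.8, 8.0]
gripper_width: 0.19
finger_force: 58.5
```

{"name": "arm_command", "arguments": {
  "motion": [
    {"travel": [0, -0.003, 0], "delta_rot": [0, 0, 0], "grip": -1},
    {"travel": [0, -0.003, 0], "delta_rot": [0, 0, 0], "grip": -1}
  ]
}}

```text
time_s: 8.88
eef_pos: [0.5013, -0.064, 0.1492]
ee_rot: [2.211, 2.229, 0.003]
ft_force: [1.9, -0.0, 7.9]
gripper_width: 0.19
finger_force: 58.5
```

{"name": "arm_command", "arguments": {
  "motion": [
    {"travel": [0, -0.003, 0], "delta_rot": [0, 0, 0], "grip": -1},
    {"travel": [0, -0.003, 0], "delta_rot": [0, 0, 0], "grip": -1}
  ]
}}

```text
time_s: 9.05
eef_pos: [0.5004, -0.064, 0.1492]
ee_rot: [2.211, 2.229, 0.003]
ft_force: [2.1, 0.7, 7.9]
gripper_width: 0.191
finger_force: 58.5
```

{"name": "arm_command", "arguments": {
  "motion": [
    {"travel": [0, -0.003, 0], "delta_rot": [0, 0, 0], "grip": -1},
    {"travel": [0, -0.003, 0], "delta_rot": [0, 0, 0], "grip": -1}
  ]
}}

```text
time_s: 9.22
eef_pos: [0.4995, -0.064, 0.1492]
ee_rot: [2.211, 2.229, 0.003]
ft_force: [1.9, 0.6, 8.1]
gripper_width: 0.19
finger_force: 58.5
```

{"name": "arm_command", "arguments": {
  "motion": [
    {"travel": [0, -0.003, 0], "delta_rot": [0, 0, 0], "grip": -1},
    {"travel": [0, -0.003, 0], "delta_rot": [0, 0, 0], "grip": -1}
  ]
}}

```text
time_s: 9.38
eef_pos: [0.4986, -0.064, 0.1492]
ee_rot: [2.211, 2.229, 0.003]
ft_force: [1.3, 1.0, 7.5]
gripper_width: 0.187
finger_force: 58.5
```

{"name": "arm_command", "arguments": {
  "motion": [
    {"travel": [0, -0.003, 0], "delta_rot": [0, 0, 0], "grip": -1},
    {"travel": [0, -0.003, 0], "delta_rot": [0, 0, 0], "grip": -1}
  ]
}}

```text
time_s: 9.55
eef_pos: [0.4977, -0.064, 0.1492]
ee_rot: [2.211, 2.229, 0.003]
ft_force: [0.7, 0.4, 8.5]
gripper_width: 0.188
finger_force: 58.5
```

{"name": "arm_command", "arguments": {
  "motion": [
    {"travel": [0, -0.003, 0], "delta_rot": [0, 0, 0], "grip": -1},
    {"travel": [0, -0.003, 0], "delta_rot": [0, 0, 0], "grip": -1}
  ]
}}

```text
time_s: 9.72
eef_pos: [0.4968, -0.064, 0.1492]
ee_rot: [2.211, 2.229, 0.003]
ft_force: [1.4, 0.7, 7.8]
gripper_width: 0.194
finger_force: 58.5
```

```bash
python3 look.py 5; python3 go.py .49 -.064 .149
```

```text
top theta 0.0349 z at hinge 0.1163 theta via z 0.0383
knob 0.67 [242.5, 153.6, 85.1, 100.8]
scene theta 0.0373 z at hinge 0.1166 theta via z 0.042
bolt 0.76 [230.2, 193.9, 36.4, 26.9]
  z> 0.13 136 [[0.4459, -0.0742, 0.1359], [0.4938, -0.0665, 0.1398], [0.541, -0.0609, 0.155]]
  z> 0.157 61 [[0.4906, -0.0771, 0.158], [0.4967, -0.0736, 0.172], [0.5048, -0.0648, 0.1778]]
travel [ 0.0003 -0.0227  0.0005] rot [0.0009 0.     0.001 ]
10.12 [ 0.4968 -0.064   0.1492] [2.211 2.229 0.003] [1.8  1.3  8.34] q [-0.13 -0.05 -0.12  1.5   0.    1.43] 0.18823854648994717
```

View pics/scene5.png

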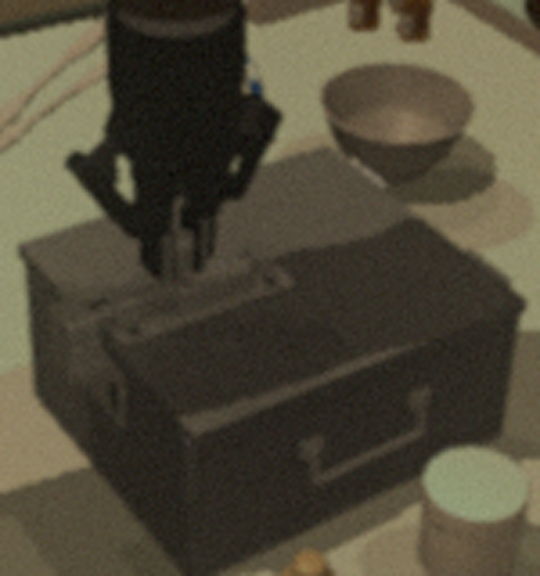

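The crop shows the knob gripped at about (180,250) and the rod's nose at about (85,310), at the keeper. There is no thrust reading yet, so I continue in small steps.

{"name": "arm_command", "arguments": {
  "motion": [
    {"travel": [0, -0.003, 0], "delta_rot": [0, 0, 0], "grip": -1},
    {"travel": [0, -0.004, 0], "delta_rot": [0, 0, 0], "grip": -1}
  ]
}}

```text
time_s: 10.28
eef_pos: [0.4957, -0.064, 0.1492]
ee_rot: [2.211, 2.229, 0.003]
ft_force: [2.6, 0.7, 7.7]
gripper_width: 0.187
finger_force: 58.5
```

{"name": "arm_command", "arguments": {
  "motion": [
    {"travel": [0, -0.003, 0], "delta_rot": [0, 0, 0], "grip": -1},
    {"travel": [0, -0.004, 0], "delta_rot": [0, 0, 0], "grip": -1}
  ]
}}

```text
time_s: 10.45
eef_pos: [0.4945, -0.064, 0.1492]
ee_rot: [2.211, 2.229, 0.003]
ft_force: [3.8, -0.1, 8.1]
gripper_width: 0.19
finger_force: 58.5
```

{"name": "arm_command", "arguments": {
  "motion": [
    {"travel": [0, -0.003, 0], "delta_rot": [0, 0, 0], "grip": -1},
    {"travel": [0, -0.004, 0], "delta_rot": [0, 0, 0], "grip": -1}
  ]
}}

```text
time_s: 10.62
eef_pos: [0.4933, -0.064, 0.1492]
ee_rot: [2.211, 2.229, 0.003]
ft_force: [1.3, 0.3, 8.3]
gripper_width: 0.19
finger_force: 58.5
```

{"name": "arm_command", "arguments": {
  "motion": [
    {"travel": [0, -0.003, 0], "delta_rot": [0, 0, 0], "grip": -1},
    {"travel": [0, -0.004, 0], "delta_rot": [0, 0, 0], "grip": -1}
  ]
}}

```text
time_s: 10.78
eef_pos: [0.4921, -0.064, 0.1492]
ee_rot: [2.211, 2.229, 0.003]
ft_force: [2.3, 0.8, 8.0]
gripper_width: 0.19
finger_force: 58.4
```

{"name": "arm_command", "arguments": {
  "motion": [
    {"travel": [0, -0.003, 0], "delta_rot": [0, 0, 0], "grip": -1},
    {"travel": [0, -0.004, 0], "delta_rot": [0, 0, 0], "grip": -1}
  ]
}}

```text
time_s: 10.95
eef_pos: [0.4909, -0.0641, 0.1492]
ee_rot: [2.211, 2.229, 0.003]
ft_force: [2.7, 1.6, 8.7]
gripper_width: 0.19
finger_force: 58.4
```

{"name": "arm_command", "arguments": {
  "motion": [
    {"travel": [0, -0.003, 0], "delta_rot": [0, 0, 0], "grip": -1},
    {"travel": [0, -0.004, 0], "delta_rot": [0, 0, 0], "grip": -1}
  ]
}}

```text
time_s: 11.12
eef_pos: [0.4897, -0.0641, 0.1492]
ee_rot: [2.211, 2.229, 0.003]
ft_force: [2.6, 0.4, 7.5]
gripper_width: 0.193
finger_force: 58.4
```

{"name": "arm_command", "arguments": {
  "motion": [
    {"travel": [0, -0.003, 0], "delta_rot": [0, 0, 0], "grip": -1},
    {"travel": [0, -0.003, 0], "delta_rot": [0, 0, 0], "grip": -1}
  ]
}}

```text
time_s: 11.28
eef_pos: [0.4888, -0.0641, 0.1492]
ee_rot: [2.211, 2.229, 0.003]
ft_force: [1.5, 0.6, 8.4]
gripper_width: 0.191
finger_force: 58.5
```

The bolt has travelled past every possible contact point without resistance, so it is inside the tunnel. I go on in small steps to feel for the bottom.

{"name": "arm_command", "arguments": {
  "motion": [
    {"travel": [0, -0.003, 0], "delta_rot": [0, 0, 0], "grip": -1},
    {"travel": [0, -0.003, 0], "delta_rot": [0, 0, 0], "grip": -1}
  ]
}}

```text
time_s: 11.45
eef_pos: [0.4879, -0.0641, 0.1492]
ee_rot: [2.211, 2.229, 0.003]
ft_force: [1.7, 0.7, 8.5]
gripper_width: 0.195
finger_force: 58.4
```

{"name": "arm_command", "arguments": {
  "motion": [
    {"travel": [0, -0.003, 0], "delta_rot": [0, 0, 0], "grip": -1},
    {"travel": [0, -0.003, 0], "delta_rot": [0, 0, 0], "grip": -1}
  ]
}}

```text
time_s: 11.62
eef_pos: [0.4869, -0.0641, 0.1492]
ee_rot: [2.211, 2.229, 0.003]
ft_force: [1.3, 0.9, 8.3]
gripper_width: 0.187
finger_force: 58.4
```

{"name": "arm_command", "arguments": {
  "motion": [
    {"travel": [0, -0.003, 0], "delta_rot": [0, 0, 0], "grip": -1},
    {"travel": [0, -0.003, 0], "delta_rot": [0, 0, 0], "grip": -1}
  ]
}}

```text
time_s: 11.78
eef_pos: [0.486, -0.0641, 0.1492]
ee_rot: [2.211, 2.229, 0.003]
ft_force: [1.4, 1.5, 7.7]
gripper_width: 0.194
finger_force: 58.4
```

{"name": "arm_command", "arguments": {
  "motion": [
    {"travel": [0, -0.003, 0], "delta_rot": [0, 0, 0], "grip": -1},
    {"travel": [0, -0.003, 0], "delta_rot": [0, 0, 0], "grip": -1}
  ]
}}

```text
time_s: 11.95
eef_pos: [0.4852, -0.0641, 0.1492]
ee_rot: [2.211, 2.229, 0.003]
ft_force: [2.2, 1.2, 7.7]
gripper_width: 0.193
finger_force: 58.4
```

{"name": "arm_command", "arguments": {
  "motion": [
    {"travel": [0, -0.002, 0], "delta_rot": [0, 0, 0], "grip": -1},
    {"travel": [0, -0.002, 0], "delta_rot": [0, 0, 0], "grip": -1}
  ]
}}

```text
time_s: 12.12
eef_pos: [0.4846, -0.0641, 0.1492]
ee_rot: [2.211, 2.229, 0.003]
ft_force: [2.5, 0.9, 8.1]
gripper_width: 0.186
finger_force: 58.4
```

{"name": "arm_command", "arguments": {
  "motion": [
    {"travel": [0, -0.002, 0], "delta_rot": [0, 0, 0], "grip": -1},
    {"travel": [0, -0.002, 0], "delta_rot": [0, 0, 0], "grip": -1}
  ]
}}

```text
time_s: 12.28
eef_pos: [0.4844, -0.0641, 0.1492]
ee_rot: [2.21, 2.229, 0.004]
ft_force: [4.3, 1.7, 8.4]
gripper_width: 0.189
finger_force: 58.5
```

{"name": "arm_command", "arguments": {
  "motion": [
    {"travel": [0, -0.002, 0], "delta_rot": [0, 0, 0], "grip": -1},
    {"travel": [0, -0.002, 0], "delta_rot": [0, 0, 0], "grip": -1}
  ]
}}

```text
time_s: 12.45
eef_pos: [0.4842, -0.0641, 0.1493]
ee_rot: [2.21, 2.228, 0.005]
ft_force: [8.9, 0.5, 7.2]
gripper_width: 0.193
finger_force: 58.5
```

The bottom is felt at x = 0.484 m, as predicted, with the thrust rising to 9 N. I release and lift clear. Then I'll come down on the handle's left side with closed fingers.

{"name": "arm_command", "arguments": {
  "motion": [
    {"travel": [0, 0, 0], "delta_rot": [0, 0, 0], "grip": -1},
    {"travel": [0, 0, 0], "delta_rot": [0, 0, 0], "grip": -0.2},
    {"travel": [0, 0, 0], "delta_rot": [0, 0, 0], "grip": -0.2},
    {"travel": [0, 0, 0], "delta_rot": [0, 0, 0], "grip": -0.2},
    {"travel": [0, 0, 0], "delta_rot": [0, 0, 0], "grip": -0.2},
    {"travel": [0, 0, -0.05], "delta_rot": [0, 0, 0], "grip": -0.2},
    {"travel": [0, 0, -0.13], "delta_rot": [0, 0, 0], "grip": -0.2},
    {"travel": [0, 0, -0.22], "delta_rot": [0, 0, 0], "grip": -0.2},
    {"travel": [0.12, 0, -0.22], "delta_rot": [0, 0, 0], "grip": -0.5},
    {"travel": [0.12, 0, -0.22], "delta_rot": [0, 0, 0], "grip": -1}
  ]
}}

```text
time_s: 13.28
eef_pos: [0.4827, -0.0254, 0.2154]
ee_rot: [2.211, 2.231, 0.004]
ft_force: [-0.4, 0.1, -0.2]
gripper_width: 0.126
finger_force: 0.0
```

{"name": "arm_command", "arguments": {
  "motion": [
    {"travel": [0.2, 0, 0], "delta_rot": [0, 0, 0], "grip": -1},
    {"travel": [0.2, 0, 0], "delta_rot": [0, 0, 0], "grip": -1},
    {"travel": [0.2, 0, 0], "delta_rot": [0, 0, 0], "grip": -1}
  ]
}}

```text
time_s: 13.53
eef_pos: [0.4813, 0.0344, 0.2134]
ee_rot: [-2.209, -2.232, 0.001]
ft_force: [-0.4, -0.1, 0.1]
gripper_width: 0.0
finger_force: 0.0
```

```bash
python3 look.py 6; python3 go.py .484 -.035 .165
```

```text
top theta 0.0352 z at hinge 0.1162 theta via z 0.0371
knob 0.43 [281.5, 233.5, 10.3, 11.1]
  z> 0.157 53 [[0.4785, -0.0755, 0.1616], [0.4853, -0.0663, 0.1762], [0.4921, -0.058, 0.1792]]
bolt 0.57 [284.7, 211.1, 6.8, 44.0]
  z> 0.13 132 [[0.4479, -0.0683, 0.1333], [0.5101, -0.0632, 0.1385], [0.5446, -0.0588, 0.144]]
  z> 0.157 46 [[0.4785, -0.0731, 0.1612], [0.4854, -0.0651, 0.1763], [0.492, -0.058, 0.1792]]
scene theta 0.0365 z at hinge 0.1167 theta via z 0.0417
knob 0.41 [237.7, 193.6, 10.6, 17.9]
  z> 0.13 27 [[0.4761, -0.0738, 0.14], [0.4807, -0.0678, 0.1523], [0.4889, -0.0613, 0.1562]]
  z> 0.157 90 [[0.4757, -0.0758, 0.1585], [0.4814, -0.072, 0.1718], [0.4906, -0.0634, 0.1792]]
bolt 0.67 [228.8, 193.0, 38.5, 29.3]
  z> 0.13 125 [[0.4458, -0.0731, 0.1341], [0.4848, -0.0667, 0.14], [0.5349, -0.0616, 0.1557]]
  z> 0.157 90 [[0.4757, -0.0758, 0.1585], [0.4814, -0.072, 0.1718], [0.4906, -0.0634, 0.1792]]
travel [-0.2207  0.0059  0.1632] rot [-0.      0.      0.0007]
13.93 [0.4818 0.0312 0.214 ] [-2.214 -2.229  0.   ] [-0.95  1.27  0.33] q [ 0.06 -0.08 -0.02  1.63 -0.    1.63] -0.0016172726422670584
```

View pics/scene6.png

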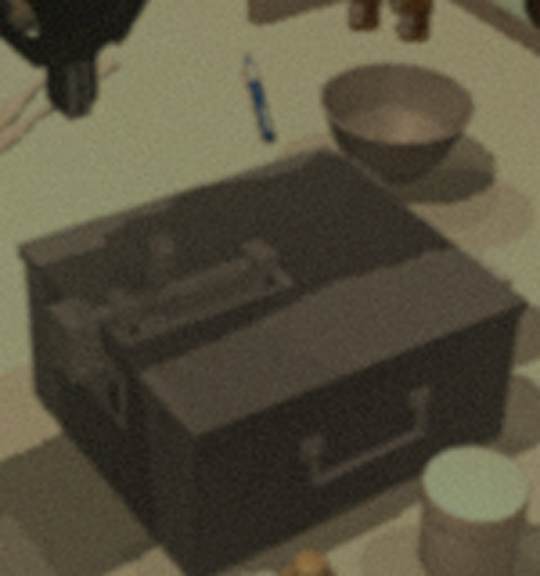

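The crop shows the lid still held down after release, the rod in the keeper at about (75,310) and the handle upright at (160,250). Next I turn the handle.

{"name": "arm_command", "arguments": {
  "motion": [
    {"travel": [-0.1, 0.006, 0], "delta_rot": [0, 0, 0], "grip": -1},
    {"travel": [-0.18, 0.006, 0.08], "delta_rot": [0, 0, 0], "grip": -1},
    {"travel": [-0.18, 0.006, 0.163], "delta_rot": [0, 0, 0], "grip": -1},
    {"travel": [-0.18, 0.006, 0.163], "delta_rot": [0, 0, 0], "grip": -1},
    {"travel": [-0.18, 0.006, 0.163], "delta_rot": [0, 0, 0], "grip": -1}
  ]
}}

```text
time_s: 14.35
eef_pos: [0.4832, -0.0225, 0.1646]
ee_rot: [-2.212, -2.228, 0.002]
ft_force: [0.7, -0.5, -0.5]
gripper_width: 0.001
finger_force: 0.0
```

```bash
for a in "-.043 .165" "-.0554 .166" "-.0672 .1624" "-.0767 .1543" "-.0807 .1475" "-.0807 .21"; do python3 go.py .484 $a|head -1;done; python3 go.py .484 0 0|tail -1
```

```text
travel [-0.0685  0.0021 -0.0013] rot [-0.0007 -0.0001  0.0006]
travel [-0.1098  0.0018 -0.0047] rot [-0.0007 -0.0001  0.0006]
travel [-0.1491  0.0015  0.0073] rot [-0.0007 -0.0001  0.0006]
travel [-0.1808  0.0014  0.0343] rot [-0.0007 -0.0001  0.0006]
travel [-0.1941  0.0013  0.057 ] rot [-0.0007 -0.0001  0.0006]
travel [-0.1941  0.0009 -0.1514] rot [-0.0007 -0.0001  0.0006]
14.35 [ 0.4832 -0.0225  0.1646] [-2.212e+00 -2.228e+00  2.000e-03] [ 0.66 -0.49 -0.45] q [-0.05 -0.08 -0.12  1.53  0.    1.52] 0.0005897462772026551
```

{"name": "arm_command", "arguments": {
  "motion": [
    {"travel": [-0.03, 0.002, 0], "delta_rot": [0, 0, 0], "grip": -1},
    {"travel": [-0.06, 0.002, 0], "delta_rot": [0, 0, 0], "grip": -1},
    {"travel": [-0.085, 0.002, -0.003], "delta_rot": [0, 0, 0], "grip": -1},
    {"travel": [-0.11, 0.002, -0.004], "delta_rot": [0, 0, 0], "grip": -1},
    {"travel": [-0.13, 0.002, 0], "delta_rot": [0, 0, 0], "grip": -1},
    {"travel": [-0.149, 0.002, 0.007], "delta_rot": [0, 0, 0], "grip": -1},
    {"travel": [-0.149, 0.002, 0.007], "delta_rot": [0, 0, 0], "grip": -1}
  ]
}}

```text
time_s: 14.93
eef_pos: [0.4849, -0.0678, 0.1627]
ee_rot: [2.213, 2.229, -0.001]
ft_force: [0.4, -0.5, 1.0]
gripper_width: -0.001
finger_force: 0.0
```

{"name": "arm_command", "arguments": {
  "motion": [
    {"travel": [-0.016, 0, 0.012], "delta_rot": [0, 0, 0], "grip": -1},
    {"travel": [-0.028, 0, 0.022], "delta_rot": [0, 0, 0], "grip": -1},
    {"travel": [-0.034, 0, 0.03], "delta_rot": [0, 0, 0], "grip": -1},
    {"travel": [-0.034, 0, 0.03], "delta_rot": [0, 0, 0], "grip": -1}
  ]
}}

```text
time_s: 15.27
eef_pos: [0.4848, -0.0772, 0.1532]
ee_rot: [-2.212, -2.23, 0.001]
ft_force: [0.1, -0.3, -0.0]
gripper_width: -0.003
finger_force: 0.0
```

{"name": "arm_command", "arguments": {
  "motion": [
    {"travel": [-0.006, 0, 0.01], "delta_rot": [0, 0, 0], "grip": -1},
    {"travel": [-0.013, 0, 0.02], "delta_rot": [0, 0, 0], "grip": -1},
    {"travel": [-0.013, 0, 0.023], "delta_rot": [0, 0, 0], "grip": -1},
    {"travel": [-0.013, 0, 0.023], "delta_rot": [0, 0, 0], "grip": -1}
  ]
}}

```text
time_s: 15.6
eef_pos: [0.4851, -0.081, 0.1471]
ee_rot: [2.212, 2.23, -0.0]
ft_force: [-0.5, -1.2, 1.5]
gripper_width: -0.002
finger_force: 0.6
```

{"name": "arm_command", "arguments": {
  "motion": [
    {"travel": [-0.004, 0, 0.005], "delta_rot": [0, 0, 0], "grip": -1},
    {"travel": [-0.004, 0, 0.005], "delta_rot": [0, 0, 0], "grip": -1}
  ]
}}

```text
time_s: 15.77
eef_pos: [0.4853, -0.0814, 0.1462]
ee_rot: [-2.212, -2.231, -0.003]
ft_force: [-0.9, 4.3, 6.8]
gripper_width: 0.0
finger_force: 3.7
```

{"name": "arm_command", "arguments": {
  "motion": [
    {"travel": [0, 0, -0.1], "delta_rot": [0, 0, 0], "grip": -1},
    {"travel": [0, 0, -0.2], "delta_rot": [0, 0, 0], "grip": -1},
    {"travel": [0.13, 0, -0.3], "delta_rot": [0, 0, 0], "grip": -1},
    {"travel": [0.26, 0, -0.3], "delta_rot": [0, 0, 0], "grip": -1},
    {"travel": [0.4, 0, -0.3], "delta_rot": [0, 0, 0], "grip": -1},
    {"travel": [0.4, 0, -0.3], "delta_rot": [0, 0, 0], "grip": -1}
  ]
}}

```text
time_s: 16.27
eef_pos: [0.4841, 0.0427, 0.2362]
ee_rot: [-2.208, -2.234, -0.003]
ft_force: [-0.3, -0.5, -0.9]
gripper_width: -0.001
finger_force: 0.0
```

```bash
python3 look.py 7
python3 - <<'E'
from h import *
c=bot.camera("top");P=pts(c)
r=(P[...,0]>.47)&(P[...,0]<.498)&(np.abs(P[...,1]+.08)<.05)
for y in np.arange(-.125,-.04,.006):
    s=P[r&(np.abs(P[...,1]-y)<.003)];print(round(y,3),len(s),np.percentile(s[:,2],[20,50,90]).round(4))
E
```

```text
top theta 0.0413 z at hinge 0.1157 theta via z 0.0376
knob 0.64 [286.0, 234.8, 18.8, 9.1]
  z> 0.13 93 [[0.4768, -0.1029, 0.1386], [0.4843, -0.089, 0.1452], [0.4917, -0.0729, 0.1492]]
bolt 0.55 [284.4, 209.8, 18.5, 48.8]
  z> 0.13 275 [[0.4435, -0.1005, 0.1347], [0.4884, -0.0659, 0.1403], [0.5444, -0.0589, 0.1483]]
scene theta 0.0454 z at hinge 0.116 theta via z 0.042
knob 0.61 [245.2, 209.1, 8.8, 13.9]
  z> 0.13 85 [[0.4742, -0.1057, 0.1386], [0.48, -0.0964, 0.1454], [0.4868, -0.0793, 0.1494]]
bolt 0.58 [227.0, 201.0, 39.2, 25.4]
  z> 0.13 190 [[0.4481, -0.105, 0.1363], [0.481, -0.0709, 0.1416], [0.5373, -0.0613, 0.149]]
-0.125 27 [0.1214 0.1222 0.1233]
-0.119 32 [0.122  0.1232 0.1244]
-0.113 27 [0.1208 0.1226 0.1248]
-0.107 25 [0.1222 0.1227 0.1246]
-0.101 32 [0.1236 0.1455 0.1482]
-0.095 28 [0.1225 0.1432 0.1493]
-0.089 32 [0.1245 0.1451 0.1484]
-0.083 29 [0.1246 0.1416 0.147 ]
-0.077 34 [0.1246 0.1386 0.1447]
-0.071 32 [0.1268 0.1376 0.1409]
-0.065 24 [0.14   0.1403 0.1439]
-0.059 36 [0.1256 0.1379 0.1414]
-0.053 31 [0.1238 0.1251 0.1267]
-0.047 29 [0.1238 0.1252 0.1272]
-0.041 31 [0.1219 0.1234 0.1254]
```

View pics/scene7.png

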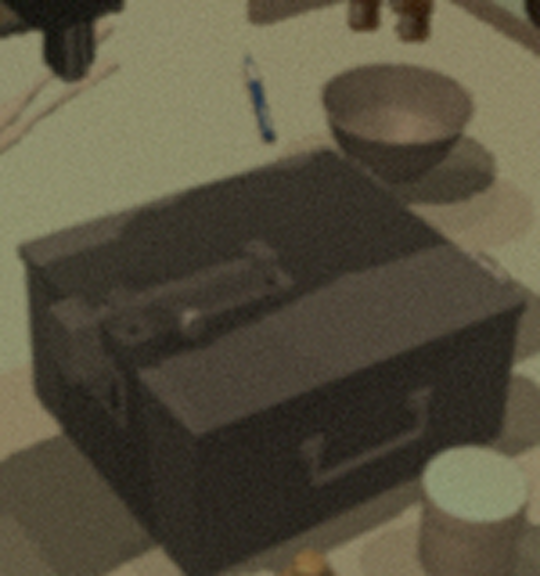

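The crop shows the handle lying flat to the right, its knob end at about (190,320), with the lid down and the bolt in the keeper. The knob top is level at about 0.148 m and reaches 42 mm from the rod, which puts the handle near 1.45 rad. Handing in.

```bash
python3 -c "
from bench import bot
print(bot.sign_off())"
```

```text
the job is handed in; nothing more can be done
None
```

The job is handed in, with no verdict returned: the lid is down at about 0.04 rad, the bolt is at the bottom of the keeper (felt at 9 N), the handle is down flat at roughly 1.4 rad or more, and the arm stayed clear of the things beside the chest.

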